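Pin the two levers of a nutcracker together

ROBOT

A 7-joint arm with a two-finger parallel gripper is mounted at the origin on a cart in front of the work surface, level with it; the furniture and walls round the work are solid. World frame = base frame: x ahead of the robot, y to its left, z up, the work surface at z = 0. Lengths are in mm, angles in rad, forces in N, time in s.
With the tool pointing down it reaches from about 400 to 875 mm from the base axis. Payload 4.4 kg.
Tool frame: the origin (TCP) lies midway between the tips of the shut fingers; the grasp point (between the pads) lies ctrl.grip_depth behind it (ctrl.grip_depth is the distance from the TCP to the grasp point, in mm); z points along the fingers, y is the line along which they close (so a half turn about z gives the same grasp; the last joint's range is limited). The gripper opens to 85 mm and grips with 20 to 120 N. Pads are 22 mm wide; open, the fingers measure 114 mm over their backs; the gripper's body (76 mm by 85 mm) begins 54 mm behind the grasp point. The pads swing forward as they close: fully open they stand 13 mm farther back than shut.
Start: joints at [-1.347, 0.628, 0.038, 1.517, -0.027, 0.996, -0.02], TCP at [185.72, 622.917, 231.313] pointing down, gripper open.
Joint ranges: [-3.06, 3.06], [-0.37, 2.12], [-1.25, 1.32], [0.18, 2.47], [-1.1, 4.24], [0.23, 1.98], [-2.94, 2.94]. Speed limits (rad/s): [2.57, 2.57, 3.14, 3.14, 3.14, 3.14, 3.14].

INTERFACE

Orientations are given as [roll, pitch, yaw] about the fixed x, y, z axes, in that order (R = Rz(yaw) Ry(pitch) Rx(roll)).
In Python, from cell import ctrl gives the robot as it stands.
- The arm moves only by the tool carry_out, never from a script. Its argument "deltas" is one flat list of numbers, 7 for each row, row after row: the turn, a rotation vector about the tool's x, y, z in degrees, then the shift along the tool's x, y, z in m, then the closure, from -1 (fully open) to 1 (shut). In form: [wx, wy, wz, dx, dy, dz, claw, wx, wy, wz, dx, dy, dz, claw, ...]. A call has 1 to 12 rows; each row shifts and turns the commanded pose from where the row before left it, along the tool's axes as they then stand; what a row does not reach is not made up. A row lasts 1/8 s, in which the tool goes at most 62.5 mm and 10.7 degrees, less where a joint would pass 70% of its speed; a pose out of reach is approached as far as the arm can. A call with a gripper value outside its range is refused whole. The fingers move at their own pace and stop on an object; the grip force is fixed at half the most. Time passes only in rows, so rows that do not move let the fingers close. It gives the time, the measured TCP pose, the force, the opening and the grip force at its end, in the units of the state.
- ctrl.read_state(): the state, without advancing time (a new reading comes with each control period).
- ctrl.get_image(name): name is "scene" or "top"; returns the picture (400x640x3 uint8, red, green, blue); there is no depth.
- ctrl.calibration(name): a dict with "mtx" (3x3 intrinsics, pixels), "R" (3x3) and "t" (3): a world point X has camera coordinates R X + t. Camera axes: x right, y down, z forward; pixel columns grow to the right and rows downward; lengths in mm; the calibration is good to about 2 mm. A picture is of the moment at which its call begins. calibration takes no time and is no camera call.
- ctrl.finish_job(): hands the job in; it is judged then, once.
The state is a dict: "clock": time; "qpos": joint angles; "qd": joint speeds; "tau": joint torques, N m; "eef_pos": TCP position; "tool_rot": TCP orientation; "force": force on the tool from outside, world axes, zero at the start; "torque": the same for the moment, N m; "width": finger opening in mm; "gripper_force": force on a finger pad.
Only numpy, scipy, OpenCV 4.12 (cv2) and the standard library are available. Lean on these libraries where they do the work, as an engineer would, in place of code of your own. Each camera call takes 0.05 s, during which the arm holds its last target. There are 200 camera calls.

TASK

Put the nutcracker back together: take the yellow-knobbed hinge pin out of its stand, bring the red-handled lever over so that its knuckle lines up with the knuckle of the black-handled lever below, and push the pin down through both until its knob sits flush on the upper knuckle. The lower hole has to be felt for with a light touch: never ram or force the pin. Let go of it upright and fully home, and leave the pepper shaker, the onion and the garlic where they are.

Things in the scene. Friction and masses are not known exactly. Their poses are not given: they have to be found in the camera images.
- rest: Fixed wooden assembly rest, 74 x 300 mm, long axis = its y; origin: centre of its underside, on the worktop. It carries both nutcracker levers, laid straight along y between short dowels (tops 56 mm high): black-handled steel lever on the +y side, red-handled aluminium lever on a higher deck on the -y side. Both knuckle holes lie on its line x = 0; the red lever's knuckle slides over the other
- eye_mark (a point): Point fixed on the rest's centre line, 36 mm up: the middle of where the LOWER knuckle's hole may be. That hole lies up to 6 mm either way along the rest's y from here, not measured; the lever is wedged and will not move. Knuckle: steel ring, 34 mm outside, hole 12 mm, z 20 to 36 mm, with a solid tongue flush with its top, 24 mm wide, reaching 48 mm towards -y. Axes as the rest's
- pit (a point): Point on the rest, 32 mm below eye_mark: floor of the free pit under the lower knuckle (4 mm above the worktop). A pin through the upper knuckle that misses the lower hole stops on the tongue or ring with its tip 36 mm up; through the lower hole it goes on, past a sprung clip at the hole's lower end, into this pit
- top_eye (a point): Centre of the hole in the red-handled lever's knuckle, at its top face, 52.5 mm above the worktop. The knuckle is an aluminium ring, 34 mm outside, hole 12 mm, z 36.5 to 52.5 mm. Moves with the lever. Axes as the rest's
- top_lever (a joint): Slide of the red-handled lever along the rest's +y, in m, -0.002 to 0.045; at 0.030 its hole is over eye_mark, less is short of it (towards -y). It takes about 1.5 N to slide and stays where left; push it, pinch its 26 mm wide handle (top 52 mm up), or draw it along with the pin's tip in its hole. It cannot move sideways or lift
- stand: Fixed wooden block 60 x 60 x 46 mm with an upright through hole of 13.5 mm at its centre, in which the pin hangs by its knob. Origin: centre of its underside
- pin: Brass hinge pin, about 60 g, upright in the stand at the start, tip 5 mm above the worktop. Origin at its lower tip, z up towards the knob. Shank 10 mm thick, 41 mm long, tip bevelled to 8 mm over 2 mm, a narrow groove 4 to 12 mm above the tip. The shank has 1 mm of play all round in each knuckle. Fully home its tip is 11.5 mm above the worktop and the knob rests on the upper knuckle
- pin_knob (a point): Point on the pin's axis, 63 mm above the tip, in the round yellow knob by which to grip it (18 mm thick, from 41 to 69 mm above the tip). From a tip height of about 24 mm down to home the sprung clip resists with roughly 5 to 15 N and snaps into the groove at the end
- pepper: Loose pepper shaker, 44 x 44 x 90 mm, origin at the centre of its underside; leave alone
- onion: Loose red onion, 85 x 80 x 79 mm, origin at the centre of its underside; leave alone
- garlic_head: Loose head of garlic, 57 x 57 x 58 mm, origin at the centre of its underside; leave alone

How it is judged:
By the outcome, as a careful person would: the job done as asked, in the order asked, and still so for the second after the job is handed in, with the robot touching nothing.
It also fails if it takes over 58 s, if anything falls off the work surface, if the arm or the gripper's body presses on something with over 40 N, if the wrist force passes 120 N, or if a joint passes its speed limit or range.

## Working session

There is one attempt and no reset: what is moved stays moved. The work goes in short steps, Python scripts to look and compute and a tool call to move; the robot and the scene stay as the last step left them, time stands still between calls to the robot, and variables do not carry over. Pictures are saved under pics/ and viewed, at most 10 in all, crops included, and the job is handed in when it is done.

Besides the shell and the picture viewer there is one more tool, called after "Call:" as name(argument=value, ...) on one line, values as JSON. carry_out: Moves the arm, as the interface text tells. Its arguments: {"type":"object","properties":{"deltas":{"type":"array"}},"required":["deltas"]}

```bash
mkdir -p pics; cat > h.py <<'E'
from cell import ctrl
import numpy as np, cv2
from scipy.spatial.transform import Rotation as Ro
def grab(n,f):
    im=ctrl.get_image(n); cv2.imwrite('pics/'+f,im[:,:,::-1]); return im
def ray(n,px,z):
    c=ctrl.calibration(n); K,R,t=[np.array(c[k]) for k in('mtx','R','t')]
    C=-R.T@t; d=R.T@np.linalg.inv(K)@np.array([px[0],px[1],1.]); return C+d*(z-C[2])/d[2]
def proj(n,X):
    c=ctrl.calibration(n); K,R,t=[np.array(c[k]) for k in('mtx','R','t')]
    p=K@(R@np.array(X,float)+t); return p[:2]/p[2]
E
python3 - <<'E'
from h import *
for n in('scene','top'):
    grab(n,n+'0.png'); c=ctrl.calibration(n); R=np.array(c['R']);print(n,-R.T@np.array(c['t']),R[2],np.array(c['mtx'])[0,0])
s=ctrl.read_state()
for k in s: print(k,np.round(s[k],3))
print(ctrl.grip_depth)
E
```

```text
scene [ -62.03002596 -433.76843935  942.74840611] [ 0.55163731  0.31828291 -0.77096839] 379.37826049564313
top [ 458.82641853  -59.31537883 1228.10065135] [ 0.08280685 -0.02104264 -0.99634343] 425.8436030582682
clock 0.1
qpos [-1.347  0.629  0.038  1.518 -0.027  0.996 -0.02 ]
qd [-0.002 -0.003  0.001 -0.002 -0.001 -0.001 -0.001]
tau [ 3.0000e-03 -5.6453e+01  1.2310e+00 -1.9397e+01  1.1000e-02  5.0000e-03
  0.0000e+00]
eef_pos [185.575 622.36  230.494]
tool_rot [-3.14   0.     2.852]
force [ 0.062 -0.269  0.085]
torque [-0.001  0.046 -0.011]
gripper_force 0.0
width 85.415
18.700000000000003
```

View pics/scene0.png

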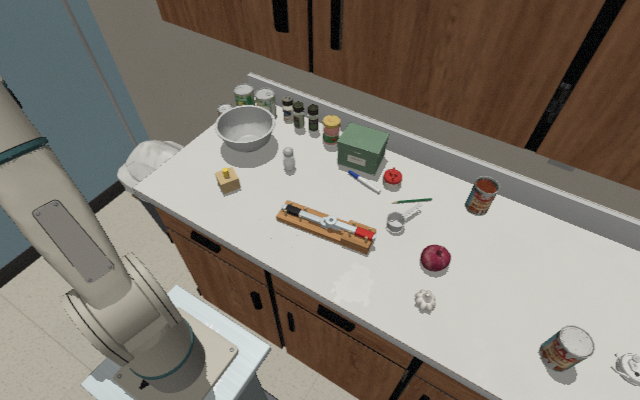

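View pics/top0.png

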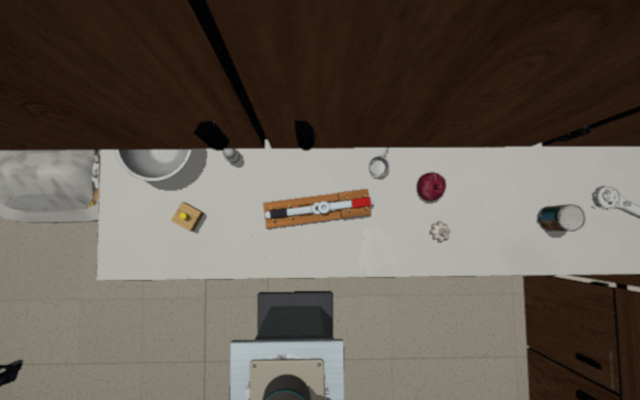

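The scene view shows the stand (228,180), the rest (325,227), the onion (435,258), the garlic (425,300) and the pepper (289,160). In the top view the stand is at (187,216), the rest at (318,209) with its knuckles near (320,208), the onion at (431,186) and the garlic at (440,231). Next I'll take an enlarged crop and measure.

```bash
python3 - <<'E'
from h import *
t=cv2.imread('pics/top0.png'); s=cv2.imread('pics/scene0.png')
a=cv2.resize(t[180:240,160:380],None,fx=3.6,fy=3.6,interpolation=cv2.INTER_CUBIC)
b=cv2.resize(s[160:260,200:390],None,fx=3.6,fy=3.6,interpolation=cv2.INTER_CUBIC)
o=np.zeros((a.shape[0]+b.shape[0],800,3),np.uint8); o[:a.shape[0],:a.shape[1]]=a[:,:800]; o[a.shape[0]:,:b.shape[1]]=b
cv2.imwrite('pics/crop.png',o)
def cen(m,n,name,amin=8):
    k,l,st,c=cv2.connectedComponentsWithStats(m.astype(np.uint8))
    for i in range(1,k):
        if st[i,4]>=amin: print(n,name,st[i],np.round(c[i],2))
for n,im in(('top',t),('scene',s)):
    h=cv2.cvtColor(im,cv2.COLOR_BGR2HSV); H,S,V=h[...,0],h[...,1],h[...,2]
    roi=np.zeros(H.shape,bool); 
    if n=='top': roi[180:240,160:380]=1
    else: roi[160:260,200:390]=1
    cen(roi&(H>22)&(H<35)&(S>200),n,'yellow'); cen(roi&((H<4)|(H>174))&(S>190),n,'red'); 
    w=(roi&(H>5)&(H<22)&(S>90)).astype(np.uint8)
    for c in cv2.findContours(cv2.morphologyEx(w,cv2.MORPH_CLOSE,np.ones((9,9))),cv2.RETR_EXTERNAL,2)[0]:
        if cv2.contourArea(c)>150:
            r=cv2.minAreaRect(c); bx=cv2.boxPoints(r)
            print(n,'wood',np.round(r[0],1),np.round(r[1],1),'\n',np.round(bx,1).tolist())
            if n=='top':
                for z in(0,20,46): 
                    P=np.array([ray(n,p,z) for p in bx]); print(z,P.mean(0).round(1),np.linalg.norm(np.diff(P,axis=0),axis=1).round(1),np.degrees(np.arctan2(*(np.diff(P,axis=0)[:,:2].T[::-1]))).round(1))
print(proj('top',[185,622,231]),proj('scene',[185,622,231]),proj('top',[0,0,0]))
E
```

```text
top red [353 198  17  10 135] [360.84 202.17]
top wood [187.  216.3] [23.8 21.8] 
 [[171.3000030517578, 220.10000610351562], [181.89999389648438, 201.0], [202.6999969482422, 212.60000610351562], [192.10000610351562, 231.60000610351562]]
0 [503.5 281.8   0. ] [61.6 68.7 61.6] [ -28.2 -119.4  151.5]
20 [502.8 276.2  20. ] [60.6 67.6 60.6] [ -28.2 -119.4  151.5]
46 [501.8 269.   46. ] [59.3 66.1 59.3] [ -28.2 -119.4  151.5]
top wood [316.9 208.3] [ 25.7 105.6] 
 [[262.8999938964844, 202.60000610351562], [367.5, 188.60000610351562], [370.8999938964844, 214.10000610351562], [266.29998779296875, 228.10000610351562]]
0 [523.3 -91.4   0. ] [305.8  74.6 304.4] [ -82.8 -173.5   97.1]
20 [522.2 -90.8  20. ] [300.8  73.4 299.4] [ -82.8 -173.5   97.1]
46 [520.8 -90.2  46. ] [294.4  71.8 293. ] [ -82.8 -173.5   97.1]
scene red [355 233   9   5  18] [358.67 234.5 ]
scene wood [223. 246.] [26. 46.] 
 [[200.0, 233.0], [246.0, 233.0], [246.0, 259.0], [200.0, 259.0]]
scene wood [325.6 225. ] [98.2 26.7] 
 [[274.8999938964844, 220.8000030517578], [284.0, 195.60000610351562], [376.29998779296875, 229.1999969482422], [367.20001220703125, 254.3000030517578]]
scene wood [227.6 180.5] [22.1 18.5] 
 [[214.10000610351562, 175.5], [230.1999969482422, 166.3000030517578], [241.10000610351562, 185.5], [225.10000610351562, 194.6999969482422]]
[  3.75927116 356.08200766] [ 35.34786706 150.54715803] [286.17431667 396.53130187]
```

View pics/crop.png

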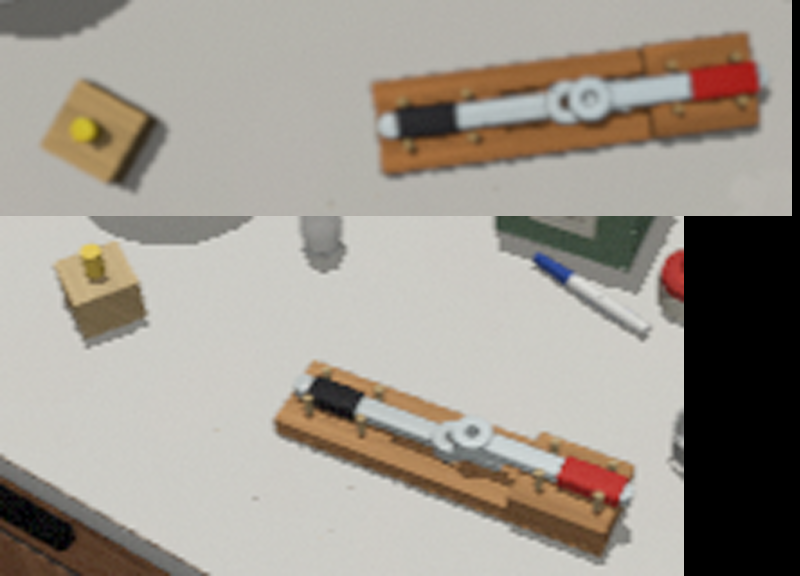

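The crop shows the pin knob at about crop (85,130), standing on the stand. The upper ring's hole is near (590,99) and the lower ring shows to its left near (566,101). Nothing crowds the stand or the knuckle. Next I'll refine these points.

```bash
cat >> h.py <<'E'
def tri(ps,pt):
    A=[];b=[]
    for n,p in(('scene',ps),('top',pt)):
        a=ray(n,p,0);d=ray(n,p,100)-a;d/=np.linalg.norm(d);M=np.eye(3)-np.outer(d,d);A.append(M);b.append(M@a)
    return np.linalg.solve(sum(A),sum(b))
def yellow(im,x0,x1,y0,y1):
    h=cv2.cvtColor(np.ascontiguousarray(im[y0:y1,x0:x1]),cv2.COLOR_RGB2HSV)
    m=((h[...,0]>23)&(h[...,0]<35)&(h[...,1]>170)&(h[...,2]>70)).astype(np.uint8)
    y,x=np.nonzero(m); return np.array([x.mean()+x0,y.mean()+y0]),len(x),(x.min()+x0,x.max()+x0,y.min()+y0,y.max()+y0)
E
python3 - <<'E'
from h import *
t=cv2.imread('pics/top0.png')[:,:,::-1]; s=cv2.imread('pics/scene0.png')[:,:,::-1]
a=yellow(t,165,210,195,235);b=yellow(s,205,245,155,200);print(a,b)
print('knob tri',tri(b[0],a[0]).round(1),'top at 74',ray('top',a[0],68).round(1),'scene at 60',ray('scene',b[0],60).round(1))
def hole(n,im,p,r=2):
    g=cv2.cvtColor(np.ascontiguousarray(im),cv2.COLOR_RGB2GRAY).astype(float)
    x,y=np.round(p).astype(int); w=g[y-r:y+r+1,x-r:x+r+1]; print(w.astype(int)); w=np.clip(np.percentile(w,70)-w,0,None)
    Y,X=np.mgrid[-r:r+1,-r:r+1]; return np.array([x+(w*X).sum()/w.sum(),y+(w*Y).sum()/w.sum()])
ht=hole('top',t,(323.6,207.2)); hs=hole('scene',s,(200+472/3.6-.3,160+(433-216)/3.6-.3))
print(ht,hs,'tri',tri(hs,ht).round(1),'top',ray('top',ht,50).round(1),'scene',ray('scene',hs,50).round(1))
# lower ring: along rest line
g=cv2.cvtColor(np.ascontiguousarray(t),cv2.COLOR_RGB2GRAY)
print(g[198:218,304:336])
E
```

```text
h.py:20: RuntimeWarning: Mean of empty slice.
  y,x=np.nonzero(m); return np.array([x.mean()+x0,y.mean()+y0]),len(x),(x.min()+x0,x.max()+x0,y.min()+y0,y.max()+y0)
  ret = ret.dtype.type(ret / rcount)
Traceback (most recent call last):
  File "h.py", line 20, in yellow
    y,x=np.nonzero(m); return np.array([x.mean()+x0,y.mean()+y0]),len(x),(x.min()+x0,x.max()+x0,y.min()+y0,y.max()+y0)
                                                                          ~~~~~^^
ValueError: zero-size array to reduction operation minimum which has no identity
```

```bash
python3 - <<'E'
s=open('h.py').read()
i=s.index("    h=cv2.cvtColor(np.asc"); j=s.index("    y,x=np.nonzero")
s=s[:i]+"    h=im[y0:y1,x0:x1].astype(float);m=(h[...,2]<0.35*h[...,0])&(h[...,1]>0.7*h[...,0])&(h[...,0]>90)\n"+s[j:]
open('h.py','w').write(s)
E
cat > m.py <<'E'
from h import *
t=cv2.imread('pics/top0.png')[:,:,::-1]; s=cv2.imread('pics/scene0.png')[:,:,::-1]
print(t[216,183],s[174,225])
def hole(n,im,p,r=2):
    g=cv2.cvtColor(np.ascontiguousarray(im),cv2.COLOR_RGB2GRAY).astype(float)
    x,y=np.round(p).astype(int); w=g[y-r:y+r+1,x-r:x+r+1]; print(w.astype(int)); w=np.clip(np.percentile(w,70)-w,0,None)
    Y,X=np.mgrid[-r:r+1,-r:r+1]; return np.array([x+(w*X).sum()/w.sum(),y+(w*Y).sum()/w.sum()])
ht=hole('top',t,(323.6,207.2)); hs=hole('scene',s,(200+472/3.6-.3,160+(433-216)/3.6-.3))
print(ht,hs,'tri',tri(hs,ht).round(1),'top',ray('top',ht,50).round(1),'scene',ray('scene',hs,50).round(1))
g=cv2.cvtColor(np.ascontiguousarray(t),cv2.COLOR_RGB2GRAY)
print(g[200:216,308:334])
a=yellow(t,165,210,195,235);b=yellow(s,205,245,155,200);print(a,b)
print('knob tri',tri(b[0],a[0]).round(1),'top',ray('top',a[0],70).round(1),'scene',ray('scene',b[0],62).round(1))
E
python3 m.py
```

```text
[201 184  48] [138 117  46]
[[149 140 138 158 181]
 [130 149 150 147 173]
 [137 166 175 161 176]
 [162 174 181 172 183]
 [175 173 180 189 194]]
[[190 147 140 178 203]
 [155 121 122 114 182]
 [155 123 120 131 185]
 [196 163 155 190 207]
 [209 207 210 208 210]]
[323.21806854 205.95638629] [330.75344315 219.38968404] tri [ 526.4 -106.3   49.8] top [ 527.  -107.1   50. ] scene [ 525.8 -105.6   50. ]
[[110 111 111 112 111 112 111 112 111 111 110 108 110 115 120 119 115 115
  111 105  99  96  98  98  98  96]
 [111 111 111 111 110 110 111 113 116 115 111 109 118 136 148 149 145 140
  127 103  84  75  78  89  89  84]
 [110 110 110 108 101 103 116 136 145 144 135 133 149 173 184 185 184 180
  161 132 110 105 115 132 134 132]
 [ 96  99  95  92  92 108 141 168 183 181 173 173 181 192 193 190 191 190
  185 174 159 160 165 173 176 180]
 [ 68  77  85  90 109 139 170 186 188 181 180 187 192 191 181 173 174 184
  189 185 171 173 184 189 190 193]
 [ 94 111 122 127 148 162 176 183 170 160 173 190 191 175 149 140 138 158
  181 189 183 174 181 190 191 191]
 [147 157 164 158 174 186 182 165 131 123 166 1
[... 630 characters left out ...]
43 170 183 188 191 181 151 130 147 166 169 169 161
  138 102  73  61  68  75  78  83]
 [ 94  86  81  79  79 102 129 152 164 167 162 144 110  94 102 104 101  94
   79  62  63  75  95 104 105 108]
 [ 57  58  65  69  78  91  96 103 110 113 112 102  88  76  70  64  62  61
   59  62  75  94 107 110 111 111]
 [ 75  77  80  89  97 104 103 101 103 103 104 102 100  97  87  77  77  75
   77  82  95 105 108 108 109 109]]
(array([183.02631579, 215.63157895]), 38, (np.int64(180), np.int64(186), np.int64(213), np.int64(218))) (array([225.92857143, 173.64285714]), 14, (np.int64(224), np.int64(228), np.int64(171), np.int64(176)))
knob tri [504.2 277.7  50.9] top [502.9 273.   70. ] scene [497.6 267.9  62. ]
```

```bash
python3 - <<'E'
from h import *
print('top',ray('top',(323.2,206.8),52.5),'low',ray('top',(317.1,207.6),36))
print('knob', [ray('top',(183.1,215.6),z).round(1) for z in(60,68,74)])
t=cv2.imread('pics/top0.png')[:,:,::-1]; s=cv2.imread('pics/scene0.png')[:,:,::-1]
def f(im,x0,x1,y0,y1):
    h=im[y0:y1,x0:x1].astype(float); m=(h[...,2]<0.5*h[...,0])&(h[...,1]>0.78*h[...,0]); w=m*1
    y,x=np.nonzero(m);return x.mean()+x0,y.mean()+y0,len(x),x.min()+x0,x.max()+x0,y.min()+y0,y.max()+y0
a=f(t,172,200,205,228);b=f(s,215,240,160,188);print(a,b,tri(b[:2],a[:2]).round(1),ray('scene',b[:2],60))
print(s[166:186,218:234].astype(int)[...,2])
print('stand at top from wood box centre z~30', ray('top',(187,216.3),30))
for X in([502,269,46],[502,269,74],[502,269,60]): print(proj('top',X),proj('scene',X))
E
```

```text
top [ 524.47760498 -106.90883711   52.5       ] low [523.30079073 -90.44193812  36.        ]
knob [array([503.3, 275.7,  60. ]), array([503. , 273.4,  68. ]), array([502.8, 271.7,  74. ])]
(np.float64(183.4857142857143), np.float64(215.74285714285713), 70, np.int64(179), np.int64(198), np.int64(212), np.int64(219)) (np.float64(225.47826086956522), np.float64(172.30434782608697), 46, np.int64(223), np.int64(228), np.int64(168), np.int64(177)) [502.9 274.8  59.8] [502.69897106 274.68973104  60.        ]
[[198 198 199 197 198 198 196 196 197 199 198 197 197 197 197 197]
 [198 198 198 198 197 195 183 169 183 194 196 182 159 141 154 185]
 [199 198 199 197 174 121  96  92  93 125 137 130 130 134 143 180]
 [197 199 197 185 140  94  92  93  95  98 122 134 128 134 135 155]
 [197 197 181 159 128  93  95  97  93  83 110 131 132 131 135 137]
 [174 149 131 130 101  76  85  84  67  41 105 134 130 132 133 135]
 [134 133 133 131 111  66  46  46  45  45  67 113 133 132 132 133]
 [133 133 131 130 110  68  47  49  43  47  64 111 130 133 130 130]
 [128 130 131 132 131  99  49  46  49  41  34 105 131 132
[... 295 characters left out ...]
 132 134 131 130 129 129 128 130 124 127 124 130]
 [105 133 135 129 130 130 135 131 131 131 128 130 127 124 110  90]
 [ 85 119 132 132 131 132 137 135 132 131 126 114  97  80  67  65]
 [ 83 109 135 133 131 130 135 133 115  99  83  67  66  65  65  63]
 [ 77  82 120 134 132 130 116  86  70  67  70  68  66  63  63  68]
 [100  55 107 117  92  75  69  68  71  67  69  69  67  69  67  63]
 [113  80  63  66  68  68  69  69  71  67  68  67  70  72  67  70]]
stand at top from wood box centre z~30 [502.41974223 273.40808793  30.        ]
[186.98802975 216.241187  ] [227.51657811 176.13396786]
[184.08789031 215.88726009] [225.86770046 170.04805278]
[185.55538942 216.06635059] [226.69946091 173.11803401]
```

Call:
carry_out(deltas=[0,0,-7.9,0,0,0,-1,0,0,-7.9,0,0,0,-1,0,0,-7.9,0,0,0,-1,0,0,0,-0.03,-0.043,0.005,-1,0,0,0,-0.03,-0.043,0.005,-1,0,0,0,-0.03,-0.043,0.005,-1,0,0,0,-0.03,-0.043,0.005,-1,0,0,0,-0.03,-0.043,0.005,-1,0,0,0,-0.03,-0.043,0.005,-1,0,0,0,-0.03,-0.043,0.005,-1,0,0,0,-0.03,-0.043,0.005,-1,0,0,0,0,0,0,-1])

```text
clock: 1.6
eef_pos: [469.6, 305.7, 190.5]
tool_rot: [-3.138, 0.0, -3.027]
force: [0.2, 1.1, 0.0]
width: 85.4
gripper_force: 0.0
```

```bash
cat >> h.py <<'E'
def go(target):
    s=ctrl.read_state(); R=Ro.from_euler('xyz',s['tool_rot']).as_matrix()
    d=R.T@(np.array(target,float)-s['eef_pos'])
    print('t',round(s['clock'],2),'pos',np.round(s['eef_pos'],1),'rot',np.degrees(s['tool_rot']).round(2),'F',np.round(s['force'],1),'M',np.round(s['torque'],2),'w',round(s['width'],1),'gf',round(s['gripper_force'],1),'tool delta mm',d.round(1))
E
python3 -c "
from h import *
go([502.7,271.7,110])"
```

```text
t 1.6 pos [469.6 305.7 190.5] rot [-1.7979e+02  1.0000e-02 -1.7342e+02] F [0.2 1.1 0. ] M [0.01 0.01 0.02] w 85.4 gf 0.0 tool delta mm [-28.9 -37.2  80.6]
```

Call:
carry_out(deltas=[0,0,0,-0.0145,-0.0185,0.02,-1,0,0,0,-0.0145,-0.0185,0.02,-1,0,0,0,0,0,0.02,-1,0,0,0,0,0,0.02,-1,0,0,0,0,0,0,-1,0,0,0,0,0,0,-1])

```text
clock: 2.35
eef_pos: [499.7, 278.9, 111.8]
tool_rot: [3.141, 0.0, -3.017]
force: [0.1, 0.7, -0.1]
width: 85.9
gripper_force: 0.0
```

```bash
python3 -c "
from h import *
go([502.7,271.7,49.5])
im=grab('scene','s1.png'); cv2.imwrite('pics/s1c.png',cv2.resize(im[110:230,150:310,::-1],None,fx=4,fy=4,interpolation=cv2.INTER_CUBIC))"
```

```text
t 2.35 pos [499.7 278.9 111.8] rot [ 1.7997e+02  3.0000e-02 -1.7286e+02] F [ 0.1  0.7 -0.1] M [-0.05 -0.05 -0.01] w 85.9 gf 0.0 tool delta mm [-2.1 -7.5 62.3]
```

View pics/s1c.png

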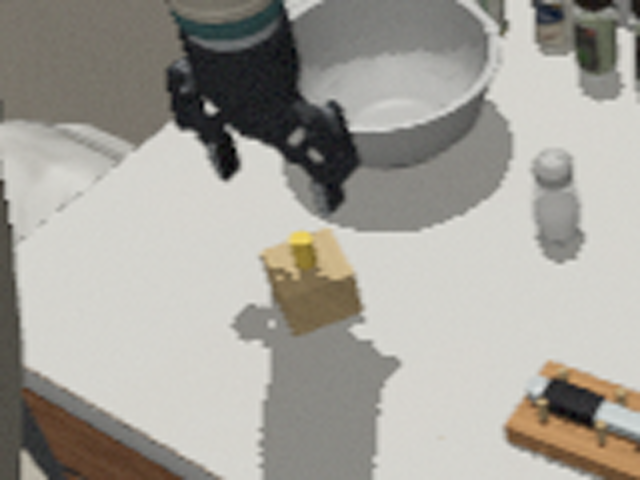

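The open gripper hangs above the stand, with its fingers at crop (225,165) and (325,195). The knob at (302,248) lies between and below them. I'll let it settle and re-read.

Call:
carry_out(deltas=[0,0,0,0,0,0,-1,0,0,0,0,0,0,-1])

```text
clock: 2.65
eef_pos: [500.0, 278.2, 111.9]
tool_rot: [3.141, 0.001, -3.018]
force: [-0.7, 0.1, 0.3]
width: 85.4
gripper_force: 0.0
```

```bash
python3 -c "
from h import *
go([502.7,271.7,49.5])
"
```

```text
t 2.65 pos [500.  278.2 111.9] rot [ 1.7998e+02  5.0000e-02 -1.7291e+02] F [-0.7  0.1  0.3] M [0.01 0.02 0.03] w 85.4 gf 0.0 tool delta mm [-1.9 -6.9 62.4]
```

Call:
carry_out(deltas=[0,0,0,-0.002,-0.007,0.015,-1,0,0,0,0,0,0.02,-1,0,0,0,0,0,0.015,-1,0,0,0,0,0,0.012,-1,0,0,0,0,0,0,-1,0,0,0,0,0,0,-1])

```text
clock: 3.4
eef_pos: [502.8, 271.6, 49.5]
tool_rot: [3.141, 0.001, -3.018]
force: [0.4, -0.0, -0.7]
width: 85.6
gripper_force: 0.0
```

```bash
python3 -c "
from h import *
go([502.7,271.7,49.5])
"
```

```text
t 3.4 pos [502.8 271.6  49.5] rot [ 1.7998e+02  3.0000e-02 -1.7290e+02] F [ 0.4 -0.  -0.7] M [-0.01 -0.1  -0.01] w 85.6 gf 0.0 tool delta mm [0.1 0.1 0. ]
```

Call:
carry_out(deltas=[0,0,0,0,0,0,1,0,0,0,0,0,0,1,0,0,0,0,0,0,1,0,0,0,0,0,0,1,0,0,0,0,0,0,1,0,0,0,0,0,0,1])

```text
clock: 4.15
eef_pos: [502.8, 273.0, 49.9]
tool_rot: [3.139, 0.001, -3.017]
force: [-0.5, 4.8, 5.1]
width: 15.6
gripper_force: 58.6
```

```bash
python3 -c "
from h import *
go([502.7,271.7,49.5])
"
```

```text
t 4.15 pos [502.8 273.   49.9] rot [ 1.7988e+02  9.0000e-02 -1.7285e+02] F [-0.5  4.8  5.1] M [ 1.08  0.28 -0.  ] w 15.6 gf 58.6 tool delta mm [ 0.3 -1.3  0.4]
```

Call:
carry_out(deltas=[0,0,0,0,0.0015,0,1,0,0,0,0,0,-0.005,1,0,0,0,0,0,-0.005,1,0,0,0,0,0,0,1])

```text
clock: 4.65
eef_pos: [502.3, 272.9, 59.7]
tool_rot: [3.141, 0.0, -3.018]
force: [0.1, 2.6, 1.7]
width: 15.9
gripper_force: 58.8
```

```bash
python3 -c "
from h import *
go([502.7,273,49.5])
"
```

```text
t 4.65 pos [502.3 272.9  59.7] rot [ 179.99    0.   -172.91] F [0.1 2.6 1.7] M [ 0.59  0.12 -0.02] w 15.9 gf 58.8 tool delta mm [-0.4  0.  10.2]
```

Call:
carry_out(deltas=[0,0,0,0,0.001,-0.005,1,0,0,0,0,0,-0.02,1,0,0,0,0,0,-0.03,1,0,0,0,0,0,-0.02,1,0,0,0,0,0,0,1,0,0,0,0,0,0,1])

```text
clock: 5.4
eef_pos: [501.7, 272.8, 133.5]
tool_rot: [-3.14, -0.002, -3.018]
force: [-0.5, 0.6, -1.3]
width: 15.7
gripper_force: 59.0
```

```bash
python3 -c "
from h import *
go([502.7,273,49.5])
im=grab('scene','s2.png'); cv2.imwrite('pics/s2c.png',cv2.resize(im[110:200,180:280,::-1],None,fx=6,fy=6,interpolation=cv2.INTER_CUBIC))"
```

```text
t 5.4 pos [501.7 272.8 133.5] rot [-1.7992e+02 -9.0000e-02 -1.7294e+02] F [-0.5  0.6 -1.3] M [-0.    0.03 -0.04] w 15.7 gf 59.0 tool delta mm [-1.1  0.2 84. ]
```

View pics/s2c.png

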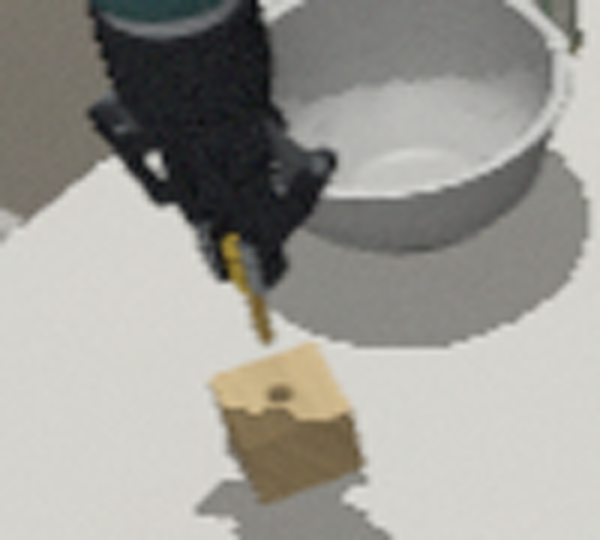

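The pin is out and held. Its tip is at crop (267,340), with the stand and its hole empty at (280,393). I'll check whether it hangs vertical.

```bash
python3 - <<'E'
from h import *
im=cv2.imread('pics/s2.png')[:,:,::-1]
for z in(89.2,95,130,150): print(z,proj('scene',[501.7,272.8,z]).round(1))
h=im[140:172,205:235].astype(int); m=(h[...,2]<0.5*h[...,0])&(h[...,1]>0.65*h[...,0])&(h[...,0]>70)
for i in range(32):
    x=np.nonzero(m[i])[0]
    if len(x): print(i+140,x.min()+205,x.max()+205)
print('hole', tri((180+280/6-.4,110+393/6-.4),(187,216.3)), ray('scene',(180+280/6-.4,110+393/6-.4),46))
E
```

```text
89.2 [224.  166.3]
95 [223.6 164.9]
130 [221.4 156.8]
150 [220. 152.]
149 217 219
150 217 218
151 217 218
152 217 219
153 218 219
154 218 219
155 218 219
156 219 220
157 220 220
160 222 223
161 222 223
162 223 223
163 223 223
164 223 223
165 224 224
hole [500.39002098 268.71832395  52.36093583] [503.39283114 275.44892577  46.        ]
```

Call:
carry_out(deltas=[0,0,0,0.0026,-0.03,0,1,0,0,0,0.0026,-0.04,0,1,0,0,0,0.0026,-0.04,0,1,0,0,0,0.0026,-0.04,0,1,0,0,0,0.0026,-0.04,0,1,0,0,0,0.0026,-0.04,0,1,0,0,0,0.0026,-0.04,0,1,0,0,0,0.0026,-0.04,0,1,0,0,0,0.0026,-0.04,0,1,0,0,0,0,-0.029,0,1,0,0,0,0,0,0,1,0,0,0,0,0,0,1])

```text
clock: 6.95
eef_pos: [525.2, -104.1, 133.5]
tool_rot: [3.14, -0.002, -3.017]
force: [-0.6, 0.5, -0.5]
width: 16.0
gripper_force: 59.0
```

```bash
python3 -c "
from h import *
go([524.8,-106.5,103])
"
```

```text
t 6.95 pos [ 525.2 -104.1  133.5] rot [ 1.7992e+02 -9.0000e-02 -1.7286e+02] F [-0.6  0.5 -0.5] M [0.05 0.02 0.01] w 16.0 gf 59.0 tool delta mm [ 0.7 -2.4 30.5]
```

Call:
carry_out(deltas=[0,0,0,0.0007,-0.0024,0.015,1,0,0,0,0,0,0.015,1,0,0,0,0,0,0,1,0,0,0,0,0,0,1])

```text
clock: 7.45
eef_pos: [525.4, -107.3, 104.0]
tool_rot: [3.141, -0.001, -3.017]
force: [-0.2, -0.8, -0.5]
width: 16.2
gripper_force: 59.0
```

```bash
python3 -c "
from h import *
go([524.8,-106.5,100])
im=grab('scene','s3.png'); cv2.imwrite('pics/s3c.png',cv2.resize(im[190:245,290:370,::-1],None,fx=10,fy=10,interpolation=cv2.INTER_CUBIC))
s=ctrl.read_state()['eef_pos']
print(((proj('scene',[s[0],s[1],s[2]-44.3])-[290,190]+.5)*10).round())
print(((proj('scene',[524.8,-106.5,52.5])-[290,190]+.5)*10).round())
"
```

```text
t 7.45 pos [ 525.4 -107.3  104. ] rot [ 1.7999e+02 -3.0000e-02 -1.7288e+02] F [-0.2 -0.8 -0.5] M [ 0.04 -0.01 -0.03] w 16.2 gf 59.0 tool delta mm [0.5 0.9 4. ]
[418. 281.]
[414. 297.]
```

View pics/s3c.png

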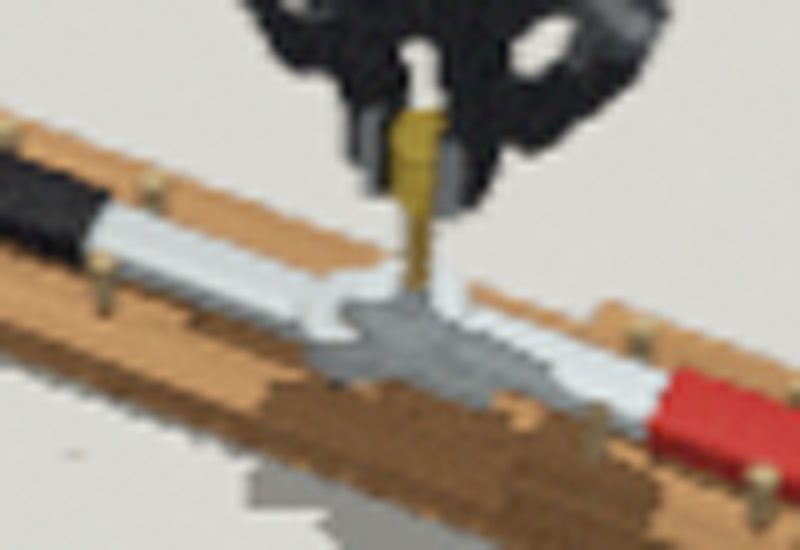

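The tip at crop (417,287) hovers just over the upper ring's hole at about (413,298). I'll go down gently, watching the force.

Call:
carry_out(deltas=[0,0,0,0.0003,0.0008,0.003,1,0,0,0,0,0,0.003,1,0,0,0,0,0,0.0025,1,0,0,0,0,0,0,1])

```text
clock: 8.0
eef_pos: [524.9, -106.9, 95.6]
tool_rot: [3.141, -0.0, -3.018]
force: [0.4, 0.2, -0.0]
width: 15.7
gripper_force: 59.0
```

```bash
python3 -c "
from h import *
go([524.8,-106.3,95.5])
"
```

```text
t 8.0 pos [ 524.9 -106.9   95.6] rot [ 1.7999e+02 -2.0000e-02 -1.7291e+02] F [ 0.4  0.2 -0. ] M [-0.02 -0.06 -0.04] w 15.7 gf 59.0 tool delta mm [0.  0.6 0.1]
```

Call:
carry_out(deltas=[0,0,0,0,0,0.002,1,0,0,0,0,0,0.002,1,0,0,0,0,0,0,1])

```text
clock: 8.38
eef_pos: [524.9, -106.8, 91.6]
tool_rot: [3.141, -0.0, -3.018]
force: [0.3, -0.5, -0.9]
width: 16.2
gripper_force: 59.0
```

```bash
python3 -c "
from h import *
go([524.8,-106.3,88])
"
```

```text
t 8.38 pos [ 524.9 -106.8   91.6] rot [ 1.7999e+02 -2.0000e-02 -1.7290e+02] F [ 0.3 -0.5 -0.9] M [ 0.06  0.04 -0.03] w 16.2 gf 59.0 tool delta mm [0.  0.5 3.6]
```

Call:
carry_out(deltas=[0,0,0,0,0,0.003,1,0,0,0,0,0,0.003,1,0,0,0,0,0,0.002,1,0,0,0,0,0,0,1])

```text
clock: 8.88
eef_pos: [524.9, -106.8, 83.6]
tool_rot: [3.141, -0.0, -3.018]
force: [-0.4, -0.2, 0.0]
width: 16.1
gripper_force: 59.0
```

```bash
python3 -c "
from h import *
go([524.8,-106.3,83])
"
```

```text
t 8.88 pos [ 524.9 -106.8   83.6] rot [ 1.7999e+02 -3.0000e-02 -1.7291e+02] F [-0.4 -0.2  0. ] M [ 0.   -0.02 -0.01] w 16.1 gf 59.0 tool delta mm [0.  0.5 0.6]
```

Call:
carry_out(deltas=[0,0,0,0,0.003,0,1,0,0,0,0,0.003,0,1,0,0,0,0,0.003,0,1,0,0,0,0,0.003,0,1,0,0,0,0,0,0,1])

```text
clock: 9.5
eef_pos: [523.4, -94.4, 83.8]
tool_rot: [3.141, -0.0, -3.017]
force: [-0.5, -0.7, -0.7]
width: 15.7
gripper_force: 58.9
```

```bash
python3 -c "
from h import *
go([522.3,-90.5,80.3])
"
```

```text
t 9.5 pos [523.4 -94.4  83.8] rot [ 1.7998e+02 -2.0000e-02 -1.7287e+02] F [-0.5 -0.7 -0.7] M [-0.17  0.09 -0.05] w 15.7 gf 58.9 tool delta mm [0.6 4.  3.5]
```

Call:
carry_out(deltas=[0,0,0,0,0,0.002,1,0,0,0,0,0,0.001,1,0,0,0,0,0,0.0008,1,0,0,0,0,0,0,1,0,0,0,0,0,0,1])

```text
clock: 10.12
eef_pos: [523.8, -94.7, 80.7]
tool_rot: [3.141, 0.001, -3.018]
force: [-2.0, -0.0, 6.5]
width: 16.1
gripper_force: 59.9
```

```bash
python3 -c "
from h import *
go([522.3,-90.5,80.3])
"
```

```text
t 10.12 pos [523.8 -94.7  80.7] rot [ 1.7999e+02  4.0000e-02 -1.7290e+02] F [-2.  -0.   6.5] M [0.08 0.41 0.04] w 16.1 gf 59.9 tool delta mm [1.  4.4 0.4]
```

Call:
carry_out(deltas=[0,0,0,0.0004,0,-0.0005,1,0,0,0,0,0.001,0,1,0,0,0,0,0.001,0,1,0,0,0,0,0,0,1])

```text
clock: 10.62
eef_pos: [523.4, -94.1, 80.8]
tool_rot: [-3.14, 0.001, -3.019]
force: [0.8, -4.2, 4.2]
width: 16.0
gripper_force: 59.5
```

```bash
python3 -c "
from h import *
go([522.3,-90.5,80.3])
"
```

```text
t 10.62 pos [523.4 -94.1  80.8] rot [-1.7992e+02  6.0000e-02 -1.7295e+02] F [ 0.8 -4.2  4.2] M [-1.03 -0.11  0.02] w 16.0 gf 59.5 tool delta mm [0.7 3.7 0.5]
```

Call:
carry_out(deltas=[0,0,0,0,0.0005,-0.0004,1,0,0,0,0,0.0005,0,1,0,0,0,0,0.0005,0,1,0,0,0,0,0,0,1])

```text
clock: 11.12
eef_pos: [522.5, -90.8, 80.6]
tool_rot: [3.141, -0.001, -3.017]
force: [0.3, -2.2, 0.2]
width: 15.7
gripper_force: 59.0
```

```bash
python3 -c "
from h import *
go([522.3,-90.5,80.3])
"
```

```text
t 11.12 pos [522.5 -90.8  80.6] rot [ 1.7995e+02 -4.0000e-02 -1.7287e+02] F [ 0.3 -2.2  0.2] M [-0.29 -0.12 -0.02] w 15.7 gf 59.0 tool delta mm [0.1 0.3 0.3]
```

Call:
carry_out(deltas=[0,0,0,0,0,0.0007,1,0,0,0,0,0,0.0007,1,0,0,0,0,0,0,1])

```text
clock: 11.5
eef_pos: [522.4, -91.0, 79.3]
tool_rot: [3.141, -0.001, -3.017]
force: [-0.7, 0.2, -0.5]
width: 15.9
gripper_force: 59.0
```

```bash
python3 -c "
from h import *
go([522.3,-90.5,78])
"
```

```text
t 11.5 pos [522.4 -91.   79.3] rot [ 1.7996e+02 -4.0000e-02 -1.7289e+02] F [-0.7  0.2 -0.5] M [ 0.04  0.05 -0.03] w 15.9 gf 59.0 tool delta mm [0.1 0.6 1.3]
```

Below the contact height with no force, so it is entering the lower hole. I'll continue gently.

Call:
carry_out(deltas=[0,0,0,0,0,0.001,1,0,0,0,0,0,0.001,1,0,0,0,0,0,0.001,1,0,0,0,0,0,0,1])

```text
clock: 12.0
eef_pos: [522.7, -91.2, 76.4]
tool_rot: [3.141, -0.0, -3.017]
force: [0.1, 0.9, -0.7]
width: 15.9
gripper_force: 59.0
```

```bash
python3 -c "
from h import *
go([522.3,-90.5,70])
"
```

```text
t 12.0 pos [522.7 -91.2  76.4] rot [ 1.7998e+02 -1.0000e-02 -1.7289e+02] F [ 0.1  0.9 -0.7] M [0.47 0.04 0.01] w 15.9 gf 59.0 tool delta mm [0.3 0.7 6.4]
```

Call:
carry_out(deltas=[0,0,0,0,0.0003,0.001,1,0,0,0,0,0,0.002,1,0,0,0,0,0,0.002,1,0,0,0,0,0,0.001,1,0,0,0,0,0,0,1])

```text
clock: 12.62
eef_pos: [522.6, -91.2, 70.3]
tool_rot: [3.141, -0.0, -3.018]
force: [-0.7, 1.8, -1.7]
width: 16.2
gripper_force: 59.0
```

```bash
python3 -c "
from h import *
go([522.3,-90.5,56.3])
"
```

```text
t 12.62 pos [522.6 -91.2  70.3] rot [ 1.7999e+02 -2.0000e-02 -1.7291e+02] F [-0.7  1.8 -1.7] M [0.39 0.05 0.04] w 16.2 gf 59.0 tool delta mm [ 0.2  0.7 14. ]
```

Call:
carry_out(deltas=[0,0,0,0,0.0004,0.002,1,0,0,0,0,0,0.002,1,0,0,0,0,0,0.002,1,0,0,0,0,0,0.002,1,0,0,0,0,0,0,1])

```text
clock: 13.25
eef_pos: [522.5, -90.6, 62.4]
tool_rot: [3.141, -0.0, -3.018]
force: [-0.4, 1.9, 0.8]
width: 15.9
gripper_force: 59.4
```

```bash
python3 -c "
from h import *
go([522.3,-90.5,56.3])
"
```

```text
t 13.25 pos [522.5 -90.6  62.4] rot [ 1.7999e+02 -2.0000e-02 -1.7290e+02] F [-0.4  1.9  0.8] M [0.43 0.16 0.03] w 15.9 gf 59.4 tool delta mm [0.2 0.2 6.1]
```

Call:
carry_out(deltas=[0,0,0,0,0.0004,0.0015,1,0,0,0,0,0,0.0015,1,0,0,0,0,0,0.001,1,0,0,0,0,0,0,1])

```text
clock: 13.75
eef_pos: [522.5, -90.5, 58.2]
tool_rot: [3.142, -0.0, -3.018]
force: [-0.0, -0.1, 0.5]
width: 16.0
gripper_force: 59.4
```

```bash
python3 -c "
from h import *
go([522.3,-90.5,56.3])
"
```

```text
t 13.75 pos [522.5 -90.5  58.2] rot [ 1.8000e+02 -1.0000e-02 -1.7291e+02] F [-0.  -0.1  0.5] M [0.29 0.12 0.01] w 16.0 gf 59.4 tool delta mm [0.2 0.  1.9]
```

Call:
carry_out(deltas=[0,0,0,0,0,0.001,1,0,0,0,0,0,0.001,1,0,0,0,0,0,0,1,0,0,0,0,0,0,1])

```text
clock: 14.25
eef_pos: [522.6, -90.5, 56.4]
tool_rot: [3.142, -0.0, -3.018]
force: [-1.7, 0.5, 0.8]
width: 16.0
gripper_force: 59.4
```

```bash
python3 -c "
from h import *
go([522.3,-90.5,56.3])
"
```

```text
t 14.25 pos [522.6 -90.5  56.4] rot [ 1.8000e+02 -1.0000e-02 -1.7291e+02] F [-1.7  0.5  0.8] M [ 0.21  0.21 -0.03] w 16.0 gf 59.4 tool delta mm [0.3 0.  0.1]
```

Call:
carry_out(deltas=[0,0,0,0.0003,0,0.0005,1,0,0,0,0,0,0.0005,1,0,0,0,0,0,0,1])

```text
clock: 14.62
eef_pos: [522.6, -90.5, 56.3]
tool_rot: [-3.141, 0.001, -3.018]
force: [-1.8, 0.4, 9.9]
width: 15.8
gripper_force: 60.0
```

```bash
python3 -c "
from h import *
go([522.3,-90.5,56.3])
im=grab('scene','s4.png'); cv2.imwrite('pics/s4c.png',cv2.resize(im[190:245,290:370,::-1],None,fx=10,fy=10,interpolation=cv2.INTER_CUBIC))
"
```

```text
t 14.62 pos [522.6 -90.5  56.3] rot [-1.7999e+02  4.0000e-02 -1.7290e+02] F [-1.8  0.4  9.9] M [ 0.34  0.54 -0.  ] w 15.8 gf 60.0 tool delta mm [ 0.3  0.  -0. ]
```

View pics/s4c.png

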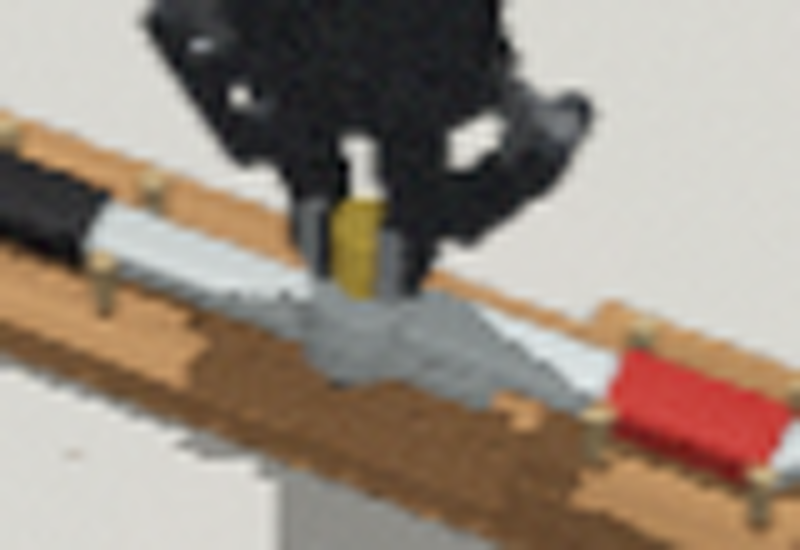

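The knob sits on the upper knuckle at crop (355,290) with the shank fully hidden, and the height reads home (tip about 11.6). I'll give one small confirming push, then release.

Call:
carry_out(deltas=[0,0,0,0,0,0.0006,1,0,0,0,0,0,0,1])

```text
clock: 14.92
eef_pos: [522.6, -90.4, 56.2]
tool_rot: [-3.141, 0.001, -3.018]
force: [-3.5, 2.0, 14.0]
width: 15.8
gripper_force: 60.6
```

```bash
python3 -c "
from h import *
go([522.3,-90.5,56.3])
"
```

```text
t 14.93 pos [522.6 -90.4  56.2] rot [-1.7998e+02  5.0000e-02 -1.7290e+02] F [-3.5  2.  14. ] M [0.37 0.76 0.03] w 15.8 gf 60.6 tool delta mm [ 0.3 -0.  -0.1]
```

Call:
carry_out(deltas=[0,0,0,0,0,-0.0012,1,0,0,0,0,0,0,-0.5,0,0,0,0,0,0,-1,0,0,0,0,0,0,-1,0,0,0,0,0,0,-1,0,0,0,0,0,0,-1,0,0,0,0,0,-0.02,-1,0,0,0,0,0,-0.04,-1,0,0,0,0,0,-0.05,-1,0,0,0,0,0.05,-0.02,-1,0,0,0,0,0.05,0,-1,0,0,0,0,0.05,0,-1])

```text
clock: 16.42
eef_pos: [503.7, 59.7, 186.7]
tool_rot: [3.142, 0.001, -3.018]
force: [0.2, 0.3, 0.7]
width: 85.3
gripper_force: 0.0
```

Call:
carry_out(deltas=[0,0,0,0,0.05,0,-1,0,0,0,0,0.05,0,-1,0,0,0,0,0.05,0,-1,0,0,0,0,0,0,-1,0,0,0,0,0,0,-1])

```text
clock: 17.05
eef_pos: [485.1, 206.4, 185.9]
tool_rot: [-3.141, -0.0, -3.018]
force: [-0.6, -0.4, -0.2]
width: 85.7
gripper_force: 0.0
```

```bash
python3 - <<'E'
from h import *
go([522,-90,56])
t=grab('top','t5.png');s=grab('scene','s5.png')
a=cv2.resize(s[190:245,290:370],None,fx=7,fy=7,interpolation=cv2.INTER_CUBIC);b=cv2.resize(t[190:220,280:360],None,fx=7,fy=7,interpolation=cv2.INTER_CUBIC)
cv2.imwrite('pics/e.png',np.vstack([a,b])[:595,:,::-1])
for z in(80.5,52.5): print(z,((proj('scene',[522.6,-90.5,z])-[290,190]+.5)*7).round())
E
```

```text
t 17.05 pos [485.1 206.4 185.9] rot [-1.7994e+02 -3.0000e-02 -1.7290e+02] F [-0.6 -0.4 -0.2] M [-0.04 -0.04  0.02] w 85.7 gf 0.0 tool delta mm [  -0.  -298.6  130.2]
80.5 [255. 154.]
52.5 [254. 196.]
```

View pics/e.png

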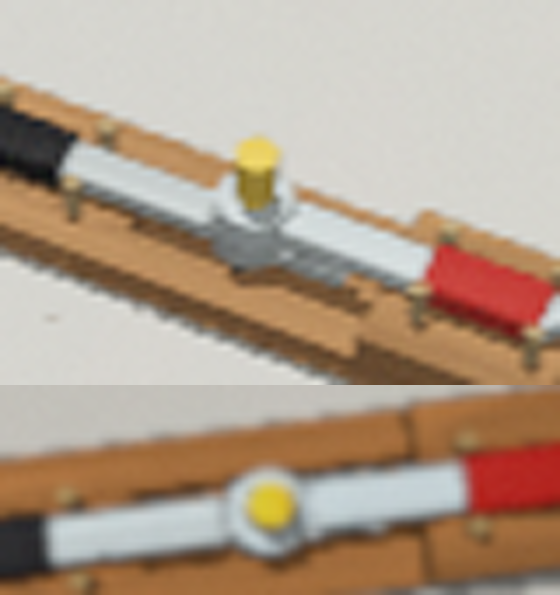

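The pin stands upright in the aligned knuckles. Its knob top is at crop (257,152), where (255,154) was predicted for fully home, and the knob base is flush on the ring.

```bash
python3 -c "
from h import *
print(ctrl.finish_job())"
```

```text
the job is handed in; nothing more can be done
None
```

The nutcracker is back together and handed in at about 17 s: the pin was felt into the lower hole with a light touch and pushed through both knuckles, and it stands upright with its knob flush. The pepper shaker, onion and garlic were not touched.

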